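# Press home the sign's wooden shapes

## Robot

A 7-joint arm with a two-finger parallel gripper is mounted at the origin on the work surface. World frame = base frame: x ahead of the robot, y to its left, z up, the work surface at z = 0. Lengths are in m, angles in rad, forces in N, time in s.
With the tool pointing down it reaches from about 0.35 to 0.9 m from the base axis. Payload 19.9 kg.
Tool frame: the origin (TCP) lies on the centre line of the jaws, within the pads' length; the fingertips stand 22 mm ahead of it and the grasp point (between the pads) lies 3 mm ahead of it; z points along the fingers, y is the line along which they close (so a half turn about z gives the same grasp; the last joint's range is limited). The gripper opens to 94 mm and grips with 3 to 60 N. Pads are 16 mm wide; open, the fingers measure 119 mm over their backs; the gripper's body (75 mm by 177 mm) begins 78 mm behind the grasp point.
Start: joints at [1.206, 0.417, -0.01, 1.614, 0.005, 1.111, -0.053], TCP at [0.198, -0.593, 0.227] pointing down, gripper open.
Joint ranges: [-2.81, 2.81], [-0.39, 2.02], [-1.27, 1.25], [0.06, 2.57], [-1.19, 4.33], [0.19, 2], [-2.82, 2.82]. Speed limits (rad/s): [1.89, 1.89, 2.39, 2.39, 3.01, 3.01, 3.01].

## Interface

Orientations are given as [roll, pitch, yaw] about the fixed x, y, z axes, in that order (R = Rz(yaw) Ry(pitch) Rx(roll)).
In Python, from station import ctrl gives the robot as it stands.
- The arm moves only by the tool jog_arm, never from a script. Its argument "motion" is a list that holds one entry, the list of rows, each a list of 5 numbers: the shift along the world's x, y, z in mm, then the turn about the world's z in degrees, then the closure in counts, from 0 (fully open) to 255 (shut). A call has 1 to 5 rows; each row is the pose to reach, as a shift and turn from the pose commanded when the call began; what a row does not reach only later rows make up. A row lasts 1/10 s, in which the tool goes at most 50 mm and 8.59 degrees, less where a joint would pass 70% of its speed; a pose out of reach is approached as far as the arm can. A call with a gripper value outside its range is refused whole. The fingers move at their own pace and stop on an object; "newtons" is the grip in N (left out, the last holds). Time passes only in rows, so rows that repeat a pose let the fingers close. It gives the time, the measured TCP pose, the force, the opening and the grip force at its end, in the units of the state.
- ctrl.observe(): the state, without advancing time (a new reading comes with each control period).
- ctrl.get_image(name): name is "scene" or "top" or "wrist"; returns (picture, depth): 384x512x3 uint8, red, green, blue; 384x512 float32, m along the optical axis (not along the pixel's ray), 0 where there is no reading.
- ctrl.calibration(name): a dict with "fov_y" (degrees; the focal length in pixels is half the picture's height over the tangent of half this angle, whatever the lens; pixels are square), "cx", "cy" (the principal point, pixels), "dist_coeffs" ([k1, k2, p1, p2, k3] as OpenCV has them; the pictures are not rectified), "rvec" (rotation vector, rad) and "tvec" (3), from world to camera coordinates, as OpenCV has them; the wrist camera has in their place "T_tool_cam" (4x4, takes a point from camera to tool coordinates, whose origin is the TCP and whose axes are the flange's). Camera axes: x right, y down, z forward; pixel columns grow to the right and rows downward; lengths in m; the calibration is good to about 2 mm. A picture is of the moment at which its call begins: read the wrist's pose just before it. calibration takes no time and is no camera call.
- ctrl.finish_job(): hands the job in; it is judged then, once.
Trained networks look in the newest picture that a camera, given by its name, has taken for a name from the list of things; names that differ only in an ending like _2 or _b are one class to them, and where a whole thing is asked for, a point or a joint stands for the part that bears it (a point fixed in the world has none). Each returns a list of dicts, best first, with "conf" (0 to 1); they miss things now and then, are a little off and sometimes report something else, mostly with a low value. They report only what shows in the picture. A call takes as long as a camera call.
- ctrl.search_frame(camera, thing): "xy" ([column, row] in pixels, amid what is visible of it).
- ctrl.trace(camera, thing): "pixels" (384x512 bool, what is visible of it) and "xy" ([column, row] in pixels, amid what is visible of it).
- ctrl.pinpoint(camera, thing): "xy" ([column, row] in pixels: a listed point, or the origin of a listed thing).
The state is a dict: "clock": time; "q": joint angles; "joint_velocities": joint speeds; "effort": joint torques, N m; "position": TCP position; "tool_rot": TCP orientation; "wrist_force": force on the tool from outside, world axes, zero at the start; "torque": the same for the moment, N m; "gripper_width": finger opening in m; "finger_force": force on a finger pad.
Only numpy, scipy, OpenCV 4.12 (cv2) and the standard library are available. Lean on these libraries where they do the work, as an engineer would, in place of code of your own. Each camera call takes 0.05 s, during which the arm holds its last target. There are 200 camera calls.

## Task

Three of the wooden shapes on the slate-blue sign board still stand proud on their push-fit pins: with the fingertips, press them down lightly one after another, first the round disc, then the triangle, then the square, each until its pin is fully home before going on to the next. Do not touch the cross, whose paint is still wet. Press gently rather than ramming the shapes, do not pull up, pick up or shift anything, and take the hand away at the end.

Things in the scene. Friction and masses are not known exactly. Their poses are not given: they have to be found in the camera images.
- board: slate-blue painted sign board lying flat on the table, fixed, 250 x 500 x 18 mm (x, y, z at zero yaw); origin at the centre of its underside, z up. Four plain wooden shapes stand on it in any of four places, at any yaw.
- disc_top (a point): centre of the upper face of the wooden round disc, 64 mm across, 8 mm thick, level; z up. It stands 47 mm above the table when its pin reads 0, and goes straight down as the pin is pushed in.
- disc: the same disc: origin at the centre of its underside (8 mm below disc_top). Under it is a 30 mm wide springy rubber pad that yields about 2 N per mm, up to 6 mm, and springs back (bottoms out at about 13 N).
- disc_pin (a joint): push-fit stand-off pin under the disc, m: starts 0 to 0.0015 (standing proud), 0.010 fully in (stop), negative if pulled up. It slides straight down at about 4 N and stays where it is left; a push of about 8 N on the shape takes it fully home with the rubber pad partly squeezed.
- triangle_top (a point): centre of the upper face of the wooden equilateral triangle, 80 mm a side (46 mm from centre to corner, 23 mm from centre to edge), 8 mm thick, level; z up. It stands 47 mm above the table when its pin reads 0, and goes straight down as the pin is pushed in.
- triangle: the same triangle: origin at the centre of its underside (8 mm below triangle_top). Under it is a 30 mm wide springy rubber pad that yields about 2 N per mm, up to 6 mm, and springs back (bottoms out at about 13 N).
- triangle_pin (a joint): push-fit stand-off pin under the triangle, m: starts 0 to 0.0015 (standing proud), 0.010 fully in (stop), negative if pulled up. It slides straight down at about 4 N and stays where it is left; a push of about 8 N on the shape takes it fully home with the rubber pad partly squeezed.
- square_top (a point): centre of the upper face of the wooden square, 58 mm a side, 8 mm thick, level; z up. It stands 47 mm above the table when its pin reads 0, and goes straight down as the pin is pushed in.
- square: the same square: origin at the centre of its underside (8 mm below square_top). Under it is a 30 mm wide springy rubber pad that yields about 2 N per mm, up to 6 mm, and springs back (bottoms out at about 13 N).
- square_pin (a joint): push-fit stand-off pin under the square, m: starts 0 to 0.0015 (standing proud), 0.010 fully in (stop), negative if pulled up. It slides straight down at about 4 N and stays where it is left; a push of about 8 N on the shape takes it fully home with the rubber pad partly squeezed.
- cross_top (a point): centre of the upper face of the wooden plus-shaped cross, 76 mm across, arms 24 mm wide, 8 mm thick, level; z up. It stands 47 mm above the table when its pin reads 0, and goes straight down as the pin is pushed in.
- cross: the same cross: origin at the centre of its underside (8 mm below cross_top). Under it is a 30 mm wide springy rubber pad that yields about 2 N per mm, up to 6 mm, and springs back (bottoms out at about 13 N).
- cross_pin (a joint): push-fit stand-off pin under the cross, m: starts 0 to 0.0015 (standing proud), 0.010 fully in (stop), negative if pulled up. It slides straight down at about 4 N and stays where it is left; a push of about 8 N on the shape takes it fully home with the rubber pad partly squeezed.
- paint_pot: small clear paint pot with a white cap, 36 mm wide, 45 mm tall, standing on the board among the shapes; loose, a bystander, origin at its underside
- sanding_block: cork sanding block 34 x 55 x 26 mm, lying on the board among the shapes; loose, a bystander, origin at its underside
- tape_roll: roll of paper tape lying flat, 90 mm across, 30 mm high; loose, a bystander, origin at its underside
- glue_bottle: white squeeze bottle, 54 mm wide, 150 mm tall; loose, a bystander, origin at its underside
- paint_tin: steel paint tin with a dark purple band, 104 mm wide, 120 mm tall; loose, a bystander, origin at its underside
- brush: paint brush lying on the table; loose, a bystander, origin underneath it
- screwdriver: screwdriver lying on the table; loose, a bystander, origin underneath it

How it is judged:
On the way, in this order (a step that is already met when the one before it is completed fails the run):
1. the disc is pressed home, the triangle and square still stand proud (value of joint disc_pin above 0.0085 m and value of joint each of triangle_pin, square_pin below 0.004 m), for 0.1 s.
2. the triangle is pressed home, the square still stands proud (value of joint each of disc_pin, triangle_pin above 0.0085 m and value of joint square_pin below 0.004 m), for 0.1 s.
3. the square is pressed home as well (value of joint each of disc_pin, triangle_pin, square_pin above 0.0085 m), for 0.1 s.
At the end, for the whole second after the job is handed in: The pins of the disc, triangle and square are home (each at least 8.5 mm of its 10 mm in), the cross still stands proud (pin under 4 mm), and every loose thing is at rest within 15 mm of where it began (all of step 3 and value of joint cross_pin below 0.004 m and distance of each of paint_pot, sanding_block, tape_roll, glue_bottle, paint_tin, brush, screwdriver from where it was at the start of the episode below 0.015 m and linear speed of each of paint_pot, sanding_block, tape_roll, glue_bottle, paint_tin, brush, screwdriver below 0.02 m/s); the robot touches nothing.
It fails at once if the triangle is pressed (over 4 mm) before the disc is home, or the square before the triangle is home ((value of joint triangle_pin above 0.004 m and value of joint disc_pin below 0.0085 m) or (value of joint square_pin above 0.004 m and value of joint triangle_pin below 0.0085 m)).
It fails at once if the robot touches the wet cross (over 0.5 N) (contact force between any of the fingers, the arm and cross above 0.5 N).
It fails at once if a shape or the board is pressed hard (over 22 N) (contact force between any of the fingers, the arm and disc above 22 N or contact force between any of the fingers, the arm and triangle above 22 N or contact force between any of the fingers, the arm and square above 22 N or contact force between any of the fingers, the arm and board above 22 N).
It fails at once if a shape is pulled up on its pin (over 3 mm) (value of joint any of disc_pin, triangle_pin, square_pin, cross_pin below -0.003 m).
It fails at once if a loose thing is shifted or lifted (over 15 mm) (distance of any of paint_pot, sanding_block, tape_roll, glue_bottle, paint_tin, brush, screwdriver from where it was at the start of the episode above 0.015 m).
It also fails if it takes over 53 s, if anything falls off the work surface, if the arm or the gripper's body presses on something with over 40 N, if the wrist force passes 120 N, or if a joint passes its speed limit or range.

## Working session

There is one attempt and no reset: what is moved stays moved. The work goes in short steps, Python scripts to look and compute and a tool call to move; the robot and the scene stay as the last step left them, time stands still between calls to the robot, and variables do not carry over. Pictures are saved under pics/ and viewed, at most 10 in all, crops included, and the job is handed in when it is done.

Besides the shell and the picture viewer there is one more tool, called after "Emit:" by a JSON object that holds its "method" and its "body". jog_arm: Moves the arm, as the interface text tells. Its arguments: {"type":"object","properties":{"motion":{"type":"array","items":{"type":"array","items":{"type":"array","items":{"type":"number"}}}},"newtons":{"type":"number"}},"required":["motion"]}

```bash
mkdir -p pics; cat > h.py <<'E'
import numpy as np, cv2
from station import ctrl
def ray(cam,xy,z,state=None):
    c=ctrl.calibration(cam); f=192/np.tan(np.radians(c["fov_y"])/2)
    K=np.array([[f,0,c["cx"]],[0,f,c["cy"]],[0,0,1]])
    p=cv2.undistortPoints(np.array([[xy]],float),K,np.array(c["dist_coeffs"],float))[0,0]
    d=np.array([p[0],p[1],1.])
    R=cv2.Rodrigues(np.array(c["rvec"],float))[0]; t=np.array(c["tvec"],float).ravel()
    o=-R.T@t; d=R.T@d
    return o+d*(z-o[2])/d[2]
E
python3 - <<'E'
from h import *
s=ctrl.observe(); print(s)
for cam in("top","scene"):
    im,d=ctrl.get_image(cam); cv2.imwrite(f"pics/{cam}0.png",im[:,:,::-1])
    for n in "disc triangle square cross".split():
        r=ctrl.pinpoint(cam,n+"_top")
        print(cam,n,[(np.round(x["xy"],1),round(x["conf"],2),np.round(ray(cam,x["xy"],.047),4)) for x in r[:3]])
    for n,h in dict(paint_pot=.018,sanding_block=.018,glue_bottle=0,paint_tin=0,tape_roll=0).items():
        r=ctrl.pinpoint(cam,n)
        print(cam,n,[(np.round(x["xy"],1),round(x["conf"],2),np.round(ray(cam,x["xy"],h),4)) for x in r[:2]])
print(ctrl.observe()["clock"])
E
```

```text
{'clock': 0.0, 'q': array([ 1.20648862,  0.41797461, -0.01030718,  1.61418091,  0.00469145,
        1.11072633, -0.05301313]), 'joint_velocities': array([ 6.44615859e-04, -9.82214547e-04, -1.67072533e-04, -8.02776153e-04,
        1.83033499e-04,  9.97875117e-05, -4.28964579e-04]), 'effort': array([ 1.27585303e-03, -8.51272202e+01,  6.39324076e-01, -4.25996876e+01,
       -4.88546875e-02,  1.86208310e-02,  3.82549229e-05]), 'position': array([ 0.19814668, -0.59237349,  0.22682204]), 'tool_rot': array([-3.14033021e+00,  8.42836905e-05,  3.22802927e-01]), 'wrist_force': array([0.62230554, 0.68377023, 0.57597597]), 'torque': array([-0.04897027, -0.00327856,  0.04972446]), 'finger_force': 0.0, 'gripper_width': 0.09393950785974123}
top disc [(array([201.9, 136. ]), 0.92, array([0.6477, 0.1395, 0.047 ]))]
top triangle [(array([272.3, 156.7]), 0.62, array([ 0.5843, -0.0588,  0.047 ]))]
top square [(array([228.5, 183.1]), 0.74, array([0.5105, 0.0635, 0.047 ])), (array([201.9, 136.3]), 0.4, array([0.6468, 0.1395, 0.047 ]))]
top cross [(array([307.2, 194.9]), 0.97, array([ 0.475 , -0.1528,  0.0
[... 703 characters left out ...]
047 ])), (array([237.3, 252.4]), 0.51, array([0.6439, 0.14  , 0.047 ])), (array([258.6, 216.2]), 0.4, array([0.5262, 0.0696, 0.047 ]))]
scene cross [(array([237.8, 158.5]), 0.47, array([ 0.4705, -0.1609,  0.047 ]))]
scene paint_pot [(array([249.9, 191.2]), 0.43, array([ 0.4944, -0.0401,  0.018 ])), (array([227.8, 226.3]), 0.15, array([0.6216, 0.0356, 0.018 ]))]
scene sanding_block [(array([225.6, 227.2]), 0.72, array([0.6292, 0.0347, 0.018 ]))]
scene glue_bottle [(array([285.4, 339.1]), 0.79, array([0.6495, 0.4134, 0.    ]))]
scene paint_tin [(array([163.2, 136.7]), 0.86, array([ 0.6448, -0.4286,  0.    ]))]
scene tape_roll [(array([329. , 313.5]), 0.84, array([0.5053, 0.4211, 0.    ]))]
1.0
```

```bash
python3 -c "
import cv2;a=cv2.imread('pics/top0.png');cv2.imwrite('pics/top0c.png',cv2.resize(a[90:260,80:420],None,fx=2.3,fy=2.3,interpolation=3))"
```

```text
(no output)
```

View pics/top0c.png

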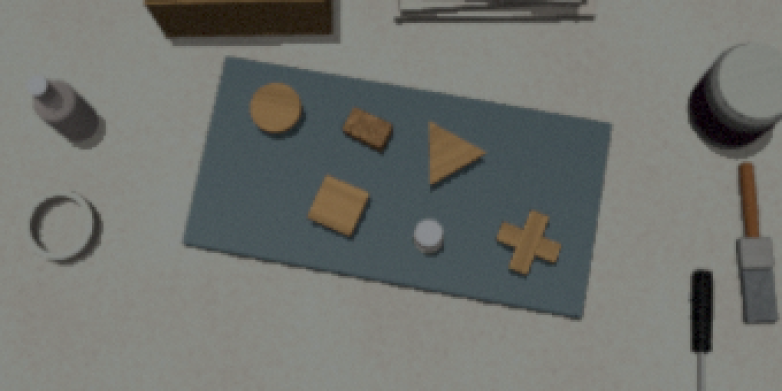

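View pics/scene0.png

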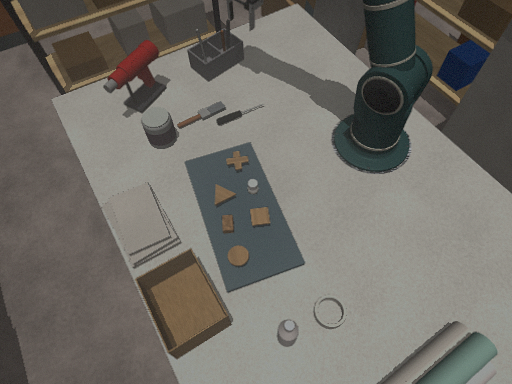

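Emit:
{"method": "jog_arm", "body": {"motion": [[[25, 40, 0, 0, 255], [50, 80, 0, 0, 255], [75, 120, 0, 0, 255], [100, 160, 0, 0, 255], [125, 200, 0, 0, 255]]], "newtons": 10}}

```text
clock: 1.5
position: [0.324, -0.391, 0.2276]
tool_rot: [3.141, -0.0, 0.323]
wrist_force: [1.1, 0.1, -0.2]
gripper_width: 0.0573
finger_force: 0.0
```

Emit:
{"method": "jog_arm", "body": {"motion": [[[25, 40, 0, 0, 255], [50, 80, 0, 0, 255], [75, 120, 0, 0, 255], [100, 160, 0, 0, 255], [125, 200, 0, 0, 255]]]}}

```text
clock: 2.0
position: [0.449, -0.191, 0.2278]
tool_rot: [3.141, -0.0, 0.323]
wrist_force: [0.4, -1.6, -0.8]
gripper_width: 0.0173
finger_force: 0.0
```

Emit:
{"method": "jog_arm", "body": {"motion": [[[25, 40, 0, 0, 255], [50, 80, 0, 0, 255], [75, 120, 0, 0, 255], [100, 160, 0, 0, 255], [125, 200, 0, 0, 255]]]}}

```text
clock: 2.5
position: [0.5741, 0.009, 0.2276]
tool_rot: [3.141, -0.0, 0.322]
wrist_force: [0.0, -0.3, 0.4]
gripper_width: 0.0002
finger_force: 0.0
```

```bash
cat >> h.py <<'E'
from scipy.spatial.transform import Rotation as Ro
def wray(xy,z,s):
    c=ctrl.calibration("wrist"); f=192/np.tan(np.radians(c["fov_y"])/2)
    K=np.array([[f,0,c["cx"]],[0,f,c["cy"]],[0,0,1]])
    p=cv2.undistortPoints(np.array([[xy]],float),K,np.array(c["dist_coeffs"],float))[0,0]
    T=np.eye(4); T[:3,:3]=Ro.from_euler("xyz",s["tool_rot"]).as_matrix(); T[:3,3]=s["position"]
    T=T@np.array(c["T_tool_cam"]); o=T[:3,3]; d=T[:3,:3]@np.array([p[0],p[1],1.])
    return o+d*(z-o[2])/d[2]
def look(tag,names=("disc","triangle","square","cross")):
    s=ctrl.observe(); im,d=ctrl.get_image("wrist"); cv2.imwrite(f"pics/{tag}.png",im[:,:,::-1])
    for n in names:
        r=ctrl.pinpoint("wrist",n+"_top")
        print(n,[(np.round(x["xy"],1),round(x["conf"],2),np.round(wray(x["xy"],.047,s),4)) for x in r[:2]])
        m=ctrl.trace("wrist",n)
        print("  tr",[(np.round(np.argwhere(x["pixels"]).mean(0)[::-1],1),int(x["pixels"].sum()),round(x["conf"],2),np.round(wray(np.argwhere(x["pixels"]).mean(0)[::-1],.047,s),4)) for x in m[:2]])
    print(s["clock"],s["position"])
E
python3 -c "
from h import *
look('w1')"
```

```text
disc [(array([146.9,  55.2]), 0.77, array([0.6489, 0.1435, 0.047 ])), (array([366.4, 293.8]), 0.7, array([ 0.4784, -0.1551,  0.047 ]))]
  tr [(array([146. ,  56.1]), 3482, 0.74, array([0.6479, 0.1442, 0.047 ]))]
triangle [(array([330.3, 183.3]), 0.59, array([ 0.5868, -0.066 ,  0.047 ])), (array([249.3, 119.8]), 0.58, array([0.6213, 0.0326, 0.047 ]))]
  tr [(array([189. , 198.2]), 2914, 0.74, array([0.5255, 0.0671, 0.047 ])), (array([328.9, 182. ]), 2480, 0.65, array([ 0.5876, -0.0642,  0.047 ]))]
square [(array([186.1, 199.5]), 0.58, array([0.5232, 0.0696, 0.047 ]))]
  tr [(array([189.2, 198.3]), 2847, 0.85, array([0.5254, 0.0669, 0.047 ]))]
cross []
  tr [(array([373.9, 289.3]), 1529, 0.97, array([ 0.4865, -0.1611,  0.047 ]))]
2.5 [0.57408215 0.00896224 0.22761431]
```

View pics/w1.png

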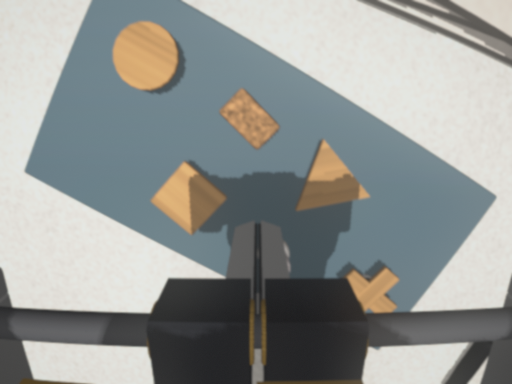

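Emit:
{"method": "jog_arm", "body": {"motion": [[[22, 40, 0, 0, 255], [44, 80, 0, 0, 255], [66, 120, 0, 0, 255], [74, 135, -30, 0, 255], [74, 135, -75, 0, 255]]]}}

```text
clock: 3.45
position: [0.6489, 0.1452, 0.1535]
tool_rot: [-3.141, -0.005, 0.325]
wrist_force: [-0.0, -0.5, -0.7]
gripper_width: 0.0005
finger_force: 0.0
```

Emit:
{"method": "jog_arm", "body": {"motion": [[[0, 0, -40, 0, 255], [0, 0, -65, 0, 255], [0, 0, -78, 0, 255], [0, 0, -78, 0, 255]]]}}

```text
clock: 3.85
position: [0.6467, 0.1415, 0.0733]
tool_rot: [-3.141, 0.002, 0.322]
wrist_force: [-0.3, -0.1, 0.7]
gripper_width: 0.0005
finger_force: 0.0
```

Emit:
{"method": "jog_arm", "body": {"motion": [[[0, 0, -1.5, 0, 255], [0, 0, -3, 0, 255], [0, 0, -4.5, 0, 255], [0, 0, -6, 0, 255], [0, 0, -7.5, 0, 255]]]}}

```text
clock: 4.35
position: [0.6475, 0.1423, 0.0672]
tool_rot: [3.142, -0.001, 0.323]
wrist_force: [-0.1, -0.2, 2.8]
gripper_width: 0.0003
finger_force: 1.3
```

Emit:
{"method": "jog_arm", "body": {"motion": [[[0, 0, -1, 0, 255], [0, 0, -2, 0, 255], [0, 0, -3, 0, 255], [0, 0, -4, 0, 255], [0, 0, -4, 0, 255]]]}}

```text
clock: 4.85
position: [0.6474, 0.1423, 0.0629]
tool_rot: [-3.142, -0.0, 0.323]
wrist_force: [2.0, -0.1, 4.5]
gripper_width: 0.0007
finger_force: 1.7
```

Contact, and the pin is sliding at about 4 N.

Emit:
{"method": "jog_arm", "body": {"motion": [[[0, 0, -1, 0, 255], [0, 0, -2, 0, 255], [0, 0, -3, 0, 255], [0, 0, -4, 0, 255], [0, 0, -4, 0, 255]]]}}

```text
clock: 5.35
position: [0.6473, 0.1423, 0.0588]
tool_rot: [-3.142, -0.0, 0.323]
wrist_force: [3.5, -0.6, 3.5]
gripper_width: 0.0004
finger_force: 1.7
```

Emit:
{"method": "jog_arm", "body": {"motion": [[[0, 0, -0.7, 0, 255], [0, 0, -1.3, 0, 255], [0, 0, -2, 0, 255], [0, 0, -2, 0, 255]]]}}

```text
clock: 5.75
position: [0.6474, 0.1423, 0.057]
tool_rot: [-3.142, -0.0, 0.323]
wrist_force: [1.9, -0.3, 5.1]
gripper_width: 0.0003
finger_force: 2.8
```

Emit:
{"method": "jog_arm", "body": {"motion": [[[0, 0, -0.5, 0, 255], [0, 0, -1, 0, 255], [0, 0, -1.5, 0, 255], [0, 0, -1.5, 0, 255]]]}}

```text
clock: 6.15
position: [0.6474, 0.1423, 0.0557]
tool_rot: [3.142, -0.0, 0.323]
wrist_force: [0.9, -2.1, 7.1]
gripper_width: 0.0003
finger_force: 4.0
```

Emit:
{"method": "jog_arm", "body": {"motion": [[[0, 0, -0.5, 0, 255], [0, 0, -1, 0, 255], [0, 0, -1, 0, 255]]]}}

```text
clock: 6.45
position: [0.6474, 0.1423, 0.0548]
tool_rot: [3.142, -0.0, 0.323]
wrist_force: [-0.2, -0.8, 9.4]
gripper_width: 0.001
finger_force: 4.9
```

Emit:
{"method": "jog_arm", "body": {"motion": [[[0, 0, 15, 0, 255], [0, 0, 55, 0, 255], [-12, -42, 75, 0, 255], [-25, -88, 75, 0, 255], [-38, -134, 75, 0, 255]]]}}

```text
clock: 6.95
position: [0.6084, 0.0071, 0.1304]
tool_rot: [3.141, -0.0, 0.324]
wrist_force: [1.9, -0.7, 0.3]
gripper_width: 0.0007
finger_force: 0.0
```

Emit:
{"method": "jog_arm", "body": {"motion": [[[-13, -42, 0, 0, 255], [-22, -72, 0, 0, 255], [-22, -72, -20, 0, 255], [-22, -72, -45, 0, 255], [-22, -72, -55, 0, 255]]]}}

```text
clock: 7.45
position: [0.5859, -0.0638, 0.0729]
tool_rot: [-3.14, 0.003, 0.323]
wrist_force: [-0.5, -0.5, 0.5]
gripper_width: 0.0005
finger_force: 0.0
```

Emit:
{"method": "jog_arm", "body": {"motion": [[[0, 0, -1.5, 0, 255], [0, 0, -3, 0, 255], [0, 0, -4.5, 0, 255], [0, 0, -6, 0, 255], [0, 0, -7.5, 0, 255]]]}}

```text
clock: 7.95
position: [0.5876, -0.0637, 0.0674]
tool_rot: [3.141, -0.001, 0.323]
wrist_force: [-0.1, -0.0, 3.3]
gripper_width: 0.0005
finger_force: 1.4
```

Emit:
{"method": "jog_arm", "body": {"motion": [[[0, 0, -1, 0, 255], [0, 0, -2, 0, 255], [0, 0, -3, 0, 255], [0, 0, -4, 0, 255], [0, 0, -4, 0, 255]]]}}

```text
clock: 8.45
position: [0.5875, -0.0637, 0.063]
tool_rot: [3.142, -0.0, 0.323]
wrist_force: [2.0, 0.5, 2.9]
gripper_width: 0.0005
finger_force: 1.7
```

Emit:
{"method": "jog_arm", "body": {"motion": [[[0, 0, -1, 0, 255], [0, 0, -2, 0, 255], [0, 0, -3, 0, 255], [0, 0, -4, 0, 255], [0, 0, -4, 0, 255]]]}}

```text
clock: 8.95
position: [0.5872, -0.0637, 0.0588]
tool_rot: [-3.141, 0.0, 0.323]
wrist_force: [1.8, 0.7, 3.3]
gripper_width: 0.0006
finger_force: 1.7
```

Emit:
{"method": "jog_arm", "body": {"motion": [[[0, 0, -0.7, 0, 255], [0, 0, -1.3, 0, 255], [0, 0, -2, 0, 255], [0, 0, -2, 0, 255]]]}}

```text
clock: 9.35
position: [0.5873, -0.0637, 0.0569]
tool_rot: [-3.142, 0.0, 0.323]
wrist_force: [0.9, 0.9, 6.4]
gripper_width: 0.0006
finger_force: 2.8
```

Emit:
{"method": "jog_arm", "body": {"motion": [[[0, 0, -0.5, 0, 255], [0, 0, -1, 0, 255], [0, 0, -1.5, 0, 255], [0, 0, -1.5, 0, 255]]]}}

```text
clock: 9.75
position: [0.5873, -0.0637, 0.0556]
tool_rot: [3.142, -0.0, 0.323]
wrist_force: [0.5, 0.5, 9.5]
gripper_width: 0.0003
finger_force: 4.1
```

Emit:
{"method": "jog_arm", "body": {"motion": [[[0, 0, -0.5, 0, 255], [0, 0, -1, 0, 255], [0, 0, -1, 0, 255]]]}}

```text
clock: 10.05
position: [0.5873, -0.0637, 0.0547]
tool_rot: [3.142, -0.0, 0.323]
wrist_force: [0.4, 1.1, 10.1]
gripper_width: 0.0011
finger_force: 4.9
```

Emit:
{"method": "jog_arm", "body": {"motion": [[[0, 0, 15, 0, 255], [0, 0, 55, 0, 255], [-18, 38, 75, 0, 255], [-37, 78, 75, 0, 255], [-55, 118, 75, 0, 255]]]}}

```text
clock: 10.55
position: [0.5311, 0.0552, 0.1305]
tool_rot: [3.141, -0.0, 0.322]
wrist_force: [0.5, 1.1, -0.7]
gripper_width: 0.0
finger_force: 0.0
```

Emit:
{"method": "jog_arm", "body": {"motion": [[[-7, 13, 0, 0, 255], [-7, 13, -20, 0, 255], [-7, 13, -45, 0, 255], [-7, 13, -55, 0, 255]]]}}

```text
clock: 10.95
position: [0.5241, 0.0667, 0.073]
tool_rot: [-3.141, 0.003, 0.323]
wrist_force: [0.7, -0.1, 0.8]
gripper_width: 0.0004
finger_force: 0.0
```

Emit:
{"method": "jog_arm", "body": {"motion": [[[0, 0, -1.5, 0, 255], [0, 0, -3, 0, 255], [0, 0, -4.5, 0, 255], [0, 0, -6, 0, 255], [0, 0, -7.5, 0, 255]]]}}

```text
clock: 11.45
position: [0.5257, 0.0672, 0.0674]
tool_rot: [3.141, -0.001, 0.323]
wrist_force: [-0.0, -0.9, 3.6]
gripper_width: 0.0003
finger_force: 1.8
```

Emit:
{"method": "jog_arm", "body": {"motion": [[[0, 0, -1, 0, 255], [0, 0, -2, 0, 255], [0, 0, -3, 0, 255], [0, 0, -4, 0, 255], [0, 0, -4, 0, 255]]]}}

```text
clock: 11.95
position: [0.5255, 0.0673, 0.0629]
tool_rot: [3.142, -0.0, 0.323]
wrist_force: [2.3, -0.3, 3.3]
gripper_width: 0.0002
finger_force: 1.7
```

Emit:
{"method": "jog_arm", "body": {"motion": [[[0, 0, -1, 0, 255], [0, 0, -2, 0, 255], [0, 0, -3, 0, 255], [0, 0, -4, 0, 255], [0, 0, -4, 0, 255]]]}}

```text
clock: 12.45
position: [0.5252, 0.0674, 0.0588]
tool_rot: [-3.141, 0.0, 0.323]
wrist_force: [2.5, -0.2, 3.0]
gripper_width: 0.0005
finger_force: 1.7
```

Emit:
{"method": "jog_arm", "body": {"motion": [[[0, 0, -0.7, 0, 255], [0, 0, -1.3, 0, 255], [0, 0, -2, 0, 255], [0, 0, -2, 0, 255]]]}}

```text
clock: 12.85
position: [0.5253, 0.0674, 0.0569]
tool_rot: [-3.141, 0.0, 0.323]
wrist_force: [1.3, -0.8, 5.5]
gripper_width: 0.0005
finger_force: 2.8
```

Emit:
{"method": "jog_arm", "body": {"motion": [[[0, 0, -0.5, 0, 255], [0, 0, -1, 0, 255], [0, 0, -1.5, 0, 255], [0, 0, -1.5, 0, 255]]]}}

```text
clock: 13.25
position: [0.5253, 0.0673, 0.0555]
tool_rot: [-3.142, 0.0, 0.323]
wrist_force: [0.4, -0.4, 8.6]
gripper_width: 0.0006
finger_force: 4.1
```

Emit:
{"method": "jog_arm", "body": {"motion": [[[0, 0, -0.5, 0, 255], [0, 0, -1, 0, 255], [0, 0, -1, 0, 255]]]}}

```text
clock: 13.55
position: [0.5253, 0.0674, 0.0546]
tool_rot: [3.142, -0.0, 0.323]
wrist_force: [0.8, -0.9, 10.3]
gripper_width: 0.0007
finger_force: 5.0
```

Emit:
{"method": "jog_arm", "body": {"motion": [[[0, 0, 15, 0, 255], [0, 0, 60, 0, 255], [0, 0, 110, 0, 255], [0, 0, 160, 0, 255], [0, 0, 170, 0, 255]]]}}

```text
clock: 14.05
position: [0.5265, 0.068, 0.2301]
tool_rot: [3.14, -0.006, 0.323]
wrist_force: [1.3, -0.2, -0.9]
gripper_width: 0.0008
finger_force: 0.0
```

```bash
python3 - <<'E'
from h import *
s=ctrl.observe();im,d=ctrl.get_image("wrist"); cv2.imwrite("pics/w2.png",im[:,:,::-1])
c=ctrl.calibration("wrist");T=np.eye(4);T[:3,:3]=Ro.from_euler("xyz",s["tool_rot"]).as_matrix();T[:3,3]=s["position"];T=T@c["T_tool_cam"]
f=192/np.tan(np.radians(c["fov_y"])/2)
for n in "disc triangle square cross".split():
    for m in ctrl.trace("wrist",n)[:2]:
        p=cv2.erode(m["pixels"].astype(np.uint8),np.ones((9,9)));v,u=np.nonzero(p)
        q=d[v,u]
        P=T[:3,:3]@np.array([(u-c["cx"])/f*q,(v-c["cy"])/f*q,q])+T[:3,3:]
        print(n,round(m["conf"],2),np.round(np.median(P,1),4))
print(s["clock"],s["wrist_force"])
E
```

```text
disc 0.88 [0.6448 0.1441 0.0367]
triangle 0.61 [ 0.5851 -0.0609  0.0359]
square 0.85 [0.5237 0.0677 0.036 ]
square 0.57 [0.6447 0.1437 0.0367]
cross 0.58 [0.6195 0.0342 0.043 ]
14.05 [ 1.32596767 -0.18030567 -0.89966287]
```

View pics/w2.png

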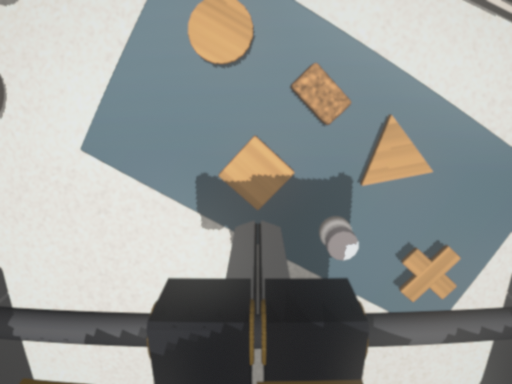

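The picture shows the disc (221,30), triangle (393,155) and square (257,172) low on the board, with tops at about 36–37 mm. The cross (430,273) still stands proud, with a long shadow, and the pot and block are undisturbed. The hand is clear.

```bash
python3 -c "
from station import ctrl
print(ctrl.finish_job())"
```

```text
the job is handed in; nothing more can be done
None
```

I pressed the disc, triangle and square home in that order, at about 10 N each. The cross and the loose things were not touched, the hand is clear at about 23 cm up, and the job was handed in at about 14 s; no verdict came back.

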